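Hang the file brush on the tool carousel

TASK

First turn the tool carousel, which has an upright post as its handle, until its one free hook points to the front, over the pointer on its foot. Then lift the flat wooden file brush out of the crowded block, where the files leave only its narrow edges to hold, stand it fully home in the empty slot of the other wooden block and let go of it. Take it again, now by its flat faces so that it can pass between the cheeks of the hook's stall, and hang it by its hole on the free hook; leave that hook at the front, the brush hanging still and free, and the files, the hammer and the oil bottle where they were.

Things in the scene. Friction and masses are not known exactly. Their poses are not given: they have to be found in the camera images.
- carousel: Fixed foot of the tool carousel: grey disc 190 mm across, 16 mm high, with a steel pointer bar reaching 132 mm out along its -x axis at bench level. That side is the front and faces the robot, give or take the yaw. Origin on the bench at the vertical axis of turning, z up.
- rotor (a joint): Angle (rad) of the carousel's turning part about the foot's z axis, counter-clockwise from above; 0 or 2 pi when the free hook is over the pointer. Turns either way past a full turn, dry friction about 0.22 N m, stays where left. Five equal stalls 72 degrees apart, each with a hook bar pointing outwards; four carry tools fixed on (spanner, try square, scraper, small saw), one is empty.
- hub (a point): Centre of the top of the carousel's hub disc, on the axis of turning, 202 mm above the bench; the disc is 140 mm across. Stalls and hung tools stand no higher than 235 mm above the bench; only the turning post is higher. The hook tips sweep a radius of 137 mm.
- free_hook (a point): Point on the axis of the free hook's level 10 mm bar, 105 mm out from the axis of turning, 195 mm above the bench, where a tool should hang. -x points outwards along the bar, z up. The bar runs from a back plate (68 to 73 mm out, up to 200 mm high) to 128 mm out, then turns up. Two cheeks, 76 mm apart inside, flank it from 71 to 116 mm out, 150 to 235 mm high: the brush fits between, fingers on its edges do not.
- free_hook_tip (a point): Centre of the rounded upturned tip (10 mm diameter) of the free hook, 132 mm out from the axis, 205 mm above the bench; the tip's top is at 210 mm.
- turn_post (a point): Centre of the top of the turning post: a round black upright post, 24 mm in diameter, standing 80 mm up from the hub disc to 282 mm above the bench, 52 mm out from the axis, diametrically opposite the free hook. A sleeve that spins freely about its own upright axis, so a grip on it need not turn with the carousel.
- brush: File brush: flat wooden paddle 180 mm tall, 56 wide (y), 14 thick (x), about 0.2 kg; both faces alike, each with a dark wire pad (22 mm thick over both, 48 wide, 55 to 111 mm above the foot). Origin: centre of its foot, z up to the end with the square hanging hole. Lowest 12 mm narrowed to 50 x 10 mm. Starts upright in the crowded block's slot between the files, foot 20 mm above the bench.
- brush_hole (a point): Centre of the brush's square hanging hole, 136 mm above its foot; the hole goes through the 14 mm thickness (along x) and is 32 x 32 mm, from 120 to 152 mm above the foot, with 28 mm of solid wood above it.
- block_a: Crowded wooden block, fixed to the bench: 105 (x) x 90 (y) x 60 mm high, origin at the centre of its underside. Slot in the middle for the brush (17 x 60 mm, 40 mm deep) and a round hole 32 mm to each side along x with a file in it.
- block_b: The other wooden block, fixed to the bench: 70 (x) x 90 (y) x 60 mm high, origin at the centre of its underside, with one empty slot in the middle.
- empty_slot (a point): Centre of the floor of the empty slot, 20 mm above the bench, 40 mm below the block's top. The slot is 17 mm (x) by 60 mm (y) with a small chamfer; the brush's thickness goes along its x, either way round.
- file_1: Round file with a wooden handle up to 30 mm in diameter, standing in the block's hole at +x; 175 mm tall, origin at its foot 20 mm above the bench. 10 mm from the brush's face. Leave alone.
- file_2: The same, in the hole at -x. Leave alone.
- hammer: Hammer, 200 mm long, lying flat on the bench in front of the carousel, under 40 mm high. Leave alone.
- oil_can: Grey oil bottle, 60 mm in diameter, 150 mm high, standing on the bench; origin at the centre of its foot. Leave alone.
Mind the look-alikes: they are no part of the job. What is shaped like the block_b but pink or white is not meant.

How it is judged:
By the outcome, as a careful person would: the job done as asked, in the order asked, and still so for the second after the job is handed in, with the robot touching nothing.
It also fails if it takes over 72 s, if anything falls off the work surface, if the arm or the gripper's body presses on something with over 40 N, if the wrist force passes 120 N, or if a joint passes its speed limit or range.

ROBOT

A 6-joint arm with a two-finger parallel gripper is mounted at the origin on the work surface. World frame = base frame: x ahead of the robot, y to its left, z up, the work surface at z = 0. Lengths are in m, angles in degrees, forces in N, time in s.
With the tool pointing down it reaches from about 0.35 to 0.875 m from the base axis. Payload 4.2 kg.
Tool frame: the origin (TCP) lies midway between the tips of the shut fingers; the grasp point (between the pads) lies 19 mm behind it; z points along the fingers, x is the direction in which the jaws open and shut, and the axes are right-handed (so a half turn about z gives the same grasp; the last joint's range is limited). The gripper opens to 87 mm and grips with 3 to 60 N. Pads are 19 mm wide; open, the fingers measure 117 mm over their backs; the gripper's body (75 mm by 190 mm) begins 51 mm behind the grasp point.
Start: joints at [84.431, 22.042, 0.453, 0, -68.411, -14.817], TCP at [0.218, 0.586, 0.223] pointing down, gripper open.
Joint ranges: [-179.83, 179.83], [-69.29, 118.12], [-61.27, 80.66], [-181.25, 117.63], [-171.15, -9.14], [-177.46, 177.46]. Speed limits (degrees/s): [159.86, 159.86, 180, 180, 180, 180].

INTERFACE

Orientations are given as a 3x3 rotation matrix whose columns are the frame's x, y, z axes.
In Python, from station import sense, capture, finish_job, find_in gives the robot as it stands.
- The arm moves only by the shell command python3 -m creep 'ROWS'. ROWS is JSON, a list of rows, each a list of 7 numbers: the shift along the tool's x, y, z in mm, then the turn, a rotation vector about the tool's x, y, z in degrees, then the opening, from 0 (shut) to 1 (fully open). A call has exactly 10 rows; each row shifts and turns the commanded pose from where the row before left it, along the tool's axes as they then stand; what a row does not reach is not made up. A row lasts 1/8 s, in which the tool goes at most 62.5 mm and 10.7 degrees, less where a joint would pass 70% of its speed; a pose out of reach is approached as far as the arm can. A call with a gripper value outside its range is refused whole. The fingers move at their own pace and stop on an object; the grip force is fixed at half the most. Time passes only in rows, so rows that do not move let the fingers close, or fill a call up. It gives the time, the measured TCP pose, the force and the opening at its end, in the units of the state.
- sense(): the state, without advancing time (a new reading comes with each control period).
- capture(name): name is "side" or "top" or "wrist"; returns a dict with "color" (384x512x3 uint8, blue, green, red), "vertical_fov" (degrees; the focal length in pixels is half the picture's height over the tangent of half this angle, whatever the lens; pixels are square), "cx", "cy" (the principal point, pixels), "R" (3x3) and "t" (3): a world point X has camera coordinates R X + t. Camera axes: x right, y down, z forward; pixel columns grow to the right and rows downward; lengths in m; the calibration is good to about 2 mm. A picture is of the moment at which its call begins. There is no depth.
- finish_job(): hands the job in, once; it reports no verdict.
Trained networks look in the newest picture that a camera, given by its name, has taken for a name from the list of things; names that differ only in an ending like _2 or _b are one class to them, and where a whole thing is asked for, a point or a joint stands for the part that bears it (a point fixed in the world has none). Each returns a list of dicts, best first, with "p" (0 to 1); they miss things now and then, are a little off and sometimes report something else, mostly with a low value. They report only what shows in the picture. A call takes as long as a camera call. They do not tell look-alikes from the thing itself.
- find_in(camera, name): "xy" ([column, row] in pixels, amid what is visible of it).
The state is a dict: "time_s": time; "joints": joint angles; "joint_velocities": joint speeds; "effort": joint torques, N m; "tcp_pos": TCP position; "ee_rot": TCP orientation; "wrist_force": force on the tool from outside, world axes, zero at the start; "moment": the same for the moment, N m; "gripper_width": opening from 0.0 (shut) to 1.0 (fully open).
Only numpy, scipy, OpenCV 4.12 (cv2) and the standard library are available. Lean on these libraries where they do the work, as an engineer would, in place of code of your own. Each camera call takes 0.05 s, during which the arm holds its last target. There are 200 camera calls.

## Working session

There is one attempt and no reset: what is moved stays moved. The work goes in short steps, Python scripts to look and compute and a shell command to move; the robot and the scene stay as the last step left them, time stands still between calls to the robot, and variables do not carry over. Pictures are saved under pics/ and viewed, about 8 in all and at most 12, crops included, and the job is handed in when it is done.

```bash
mkdir -p pics; ls; cat > h.py <<'E'
import numpy as np, cv2, json
from station import sense, capture, find_in
def cam(n):
    c=capture(n); f=c["color"].shape[0]/2/np.tan(np.radians(c["vertical_fov"])/2)
    K=np.array([[f,0,c["cx"]],[0,f,c["cy"]],[0,0,1]]); return c,K,np.array(c["R"]),np.array(c["t"])
def ray(K,R,t,xy):
    d=R.T@np.linalg.solve(K,[*xy,1]); return -R.T@t,d
def atz(K,R,t,xy,z):
    o,d=ray(K,R,t,xy); return o+d*(z-o[2])/d[2]
def proj(K,R,t,X):
    p=K@(R@np.array(X)+t); return p[:2]/p[2]
def tri(rs):
    A=0;b=0
    for o,d in rs:
        d=d/np.linalg.norm(d);P=np.eye(3)-np.outer(d,d);A=A+P;b=b+P@o
    return np.linalg.solve(A,b)
E
python3 - <<'E'
from h import *
s=sense();print(s)
C={}
for n in("side","top"):
    c,*k=cam(n);C[n]=k;cv2.imwrite(f"pics/{n}0.png",c["color"]);print(n,k[0][0,0],(-k[1].T@k[2]).round(3))
    for nm in "carousel rotor hub free_hook free_hook_tip turn_post brush brush_hole block_a block_b empty_slot file_1 hammer oil_can".split():
        print(nm,[(np.round(d["xy"]).tolist(),round(d["p"],2)) for d in find_in(n,nm)][:4])
E
```

```text
pics
{'time_s': 0.0, 'joints': array([ 8.44314013e+01,  2.20895090e+01,  3.79552550e-01, -2.97235280e-02,
       -6.84109894e+01, -1.48186450e+01]), 'joint_velocities': array([ 0.04101675, -0.01293128, -0.06626796,  0.0064255 , -0.02571386,
       -0.0290266 ]), 'effort': array([ 4.22539542e-04, -3.90664959e+01,  1.87408286e+01,  4.21984836e+00,
        1.10523339e-02, -1.85467957e-04]), 'tcp_pos': array([0.21747407, 0.58529574, 0.22146934]), 'ee_rot': array([[-3.48542017e-01, -9.37292907e-01, -6.84935491e-04],
       [-9.37290659e-01,  3.48542682e-01, -2.05408503e-03],
       [ 2.16400858e-03, -7.39513022e-05, -9.99997656e-01]]), 'wrist_force': array([ 0.36556188,  0.39825426, -0.20545934]), 'moment': array([ 0.0542492 , -0.03394689, -0.00906698]), 'gripper_width': 0.9993171950505657}
side 377.658435887217 [-0.078 -0.179  0.974]
carousel []
rotor [([256.0, 163.0], 0.76)]
hub [([259.0, 166.0], 0.82)]
free_hook [([253.0, 165.0], 0.95), ([140.0, 203.0], 0.37)]
free_hook_tip [([255.0, 166.0], 0.69)]
turn_post [([259.0, 166.0], 0.73)]
brush [([139.0, 205.0], 0.84)]
brush_hole [([140.0, 2
[... 649 characters left out ...]
 [([255.0, 164.0], 0.71)]
free_hook_tip [([255.0, 165.0], 0.97), ([252.0, 170.0], 0.46), ([333.0, 222.0], 0.28)]
turn_post [([255.0, 163.0], 0.94)]
brush [([158.0, 225.0], 0.75)]
brush_hole [([161.0, 224.0], 0.48), ([161.0, 216.0], 0.36)]
block_a [([341.0, 271.0], 0.92), ([172.0, 232.0], 0.89), ([327.0, 185.0], 0.83), ([336.0, 221.0], 0.79)]
block_b [([341.0, 271.0], 0.92), ([172.0, 232.0], 0.89), ([327.0, 185.0], 0.83), ([336.0, 221.0], 0.79)]
empty_slot [([336.0, 222.0], 0.86), ([376.0, 196.0], 0.86), ([322.0, 185.0], 0.7), ([342.0, 271.0], 0.67)]
file_1 [([157.0, 233.0], 0.67), ([257.0, 164.0], 0.29)]
hammer [([228.0, 231.0], 0.79), ([161.0, 223.0], 0.73)]
oil_can [([152.0, 144.0], 0.94)]
```

```bash
python3 -c "
import cv2,numpy as np
a=cv2.imread('pics/side0.png');b=cv2.imread('pics/top0.png')
cv2.imwrite('pics/both0.png',cv2.resize(np.vstack([a,b]),None,fx=.78,fy=.78))"; ls pics
```

```text
both0.png
side0.png
top0.png
```

View pics/both0.png

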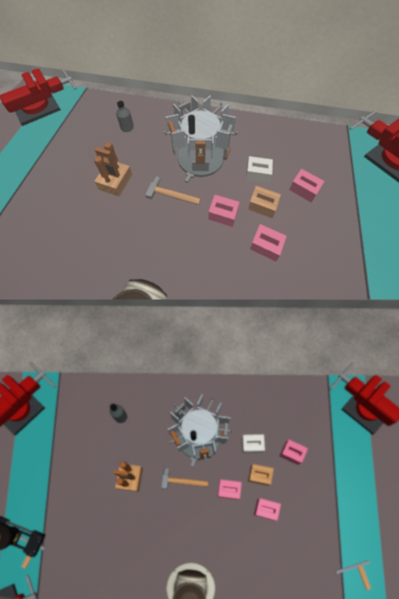

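The view shows both pictures scaled by 0.78. In the top camera the brown block_b is at about (336,222). Its look-alikes are pink at (293,242), (341,271) and (376,193), and white at (325,182). Block_a with the files and brush is at (163,228), and the carousel is at (255,165). I'll take one close crop of each.

```bash
python3 -c "
import cv2,numpy as np
a=cv2.imread('pics/side0.png');b=cv2.imread('pics/top0.png')
z=lambda i,x,y,w,h,k:cv2.resize(i[y:y+h,x:x+w],(400,300),interpolation=cv2.INTER_CUBIC)
cv2.imwrite('pics/c1.png',np.vstack([np.hstack([z(b,205,115,100,75,4),z(a,205,110,108,81,4)]),np.hstack([z(b,290,165,100,75,4),z(a,110,170,80,60,4)])]))"
```

```text
(no output)
```

View pics/c1.png

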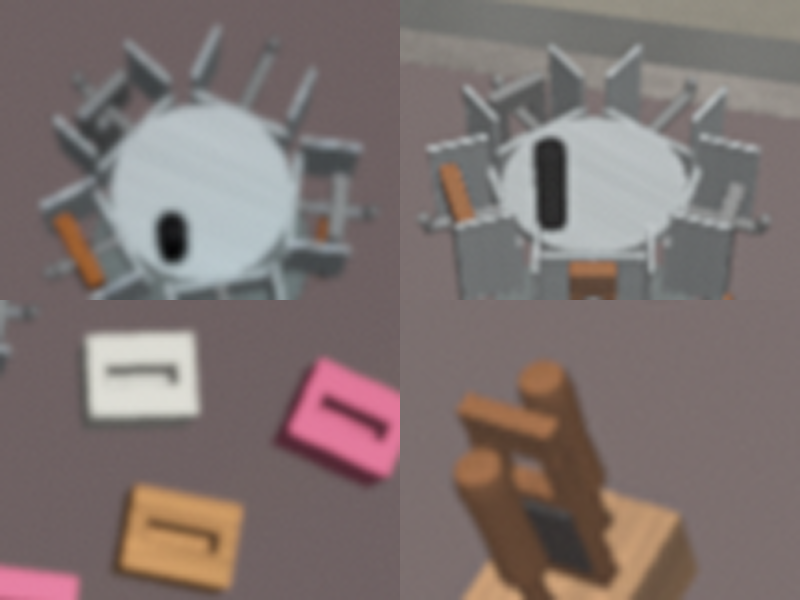

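The carousel's free hook, with no tool on it, points back and slightly right at top px (272,126). The post top is at about (248,169). Brown block_b is at (336,222). I'll take labelled, larger crops to read pixels accurately.

```bash
cat >> h.py <<'E'
def grid(img,x,y,w,h,k,st=10):
    o=cv2.resize(img[y:y+h,x:x+w],None,fx=k,fy=k,interpolation=cv2.INTER_CUBIC)
    for u in range(-(-x//st)*st,x+w,st):
        cv2.line(o,(int((u-x+.5)*k),0),(int((u-x+.5)*k),6),(0,255,255),1);cv2.putText(o,str(u),(int((u-x+.5)*k)-10,16),0,.35,(0,255,255),1)
    for v in range(-(-y//st)*st,y+h,st):
        cv2.line(o,(0,int((v-y+.5)*k)),(6,int((v-y+.5)*k)),(0,255,255),1);cv2.putText(o,str(v),(8,int((v-y+.5)*k)+4),0,.35,(0,255,255),1)
    return o
E
python3 - <<'E'
from h import *
a=cv2.imread('pics/side0.png');b=cv2.imread('pics/top0.png')
t=np.hstack([grid(b,208,112,100,95,4),grid(a,205,112,100,120,4)[:380]])
u=np.hstack([grid(b,315,200,45,45,5),grid(b,135,205,60,45,5),grid(a,105,180,55,45,5)])
u2=np.zeros((u.shape[0],800,3),np.uint8);u2[:,:u.shape[1]]=u[:,:800]
t2=np.zeros((t.shape[0],800,3),np.uint8);t2[:,:t.shape[1]]=t[:,:800]
cv2.imwrite('pics/c2.png',np.vstack([t2,u2])[:600])
E
```

```text
(no output)
```

View pics/c2.png

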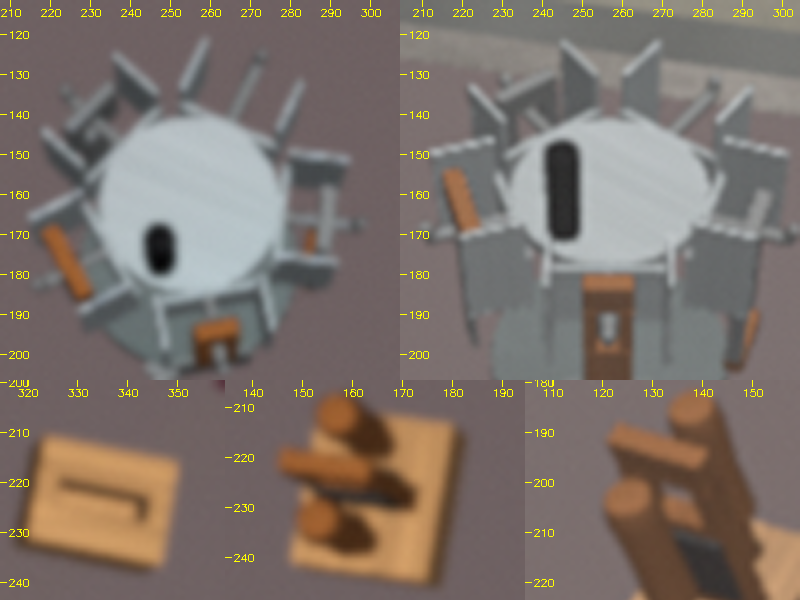

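Readings in top px: hub disc centre (255.5,162.8), post top (247.7,171.5), hook tip (273.5,126.3), pointer about (247,204). In side px: post top (245.5,149.5), hook tip (283,133.7). The block corners and brush top are legible as well. Next I'll compute positions from these.

```bash
python3 - <<'E'
from h import *
_,*T=cam("top");_,*S=cam("side")
q=lambda n,X:print(n,np.round(X,4))
print(T[1].round(3))
h=atz(*T,(255.5,162.8),.202);q("hub",h)
q("hub side",atz(*S,(257.7,160.8),.202))
for n,a,b,z in (("post",(247.7,171.5),(245.5,149.5),.282),("tip",(273.5,126.3),(283,133.7),.21)):
    q(n+" tri",tri([ray(*T,a),ray(*S,b)]));p=atz(*T,a,z);q(n+" T",p);q(n+" S",atz(*S,b,z));print(np.hypot(*(p-h)[:2]),np.degrees(np.arctan2(*(p-h)[1::-1])))
p=atz(*T,(246,204.5),.005);q("pointer",p);print(np.hypot(*(p-h)[:2]),np.degrees(np.arctan2(*(p-h)[1::-1])))
# block_b corners top z=.06 (crop k=5 at 315,200; y0=380)
f=lambda cx,cy,x0,ox:(x0+(cx-ox)/5-.5+.1,200+(cy-380)/5-.5+.1)
P=[atz(*T,(315+x/5,200+(y-380)/5),.06) for x,y in((42,436),(180,460),(158,570),(20,540))]
P=np.array(P);q("B ctr",P.mean(0));e=P[1]-P[0]+P[2]-P[3];print("B yaw of y axis",np.degrees(np.arctan2(e[1],e[0])),np.hypot(*(e/2)[:2]),np.linalg.norm((P[3]-P[0]+P[2]-P[1])/2))
A=np.array([atz(*T,(135+(x-225)/5,205+(y-380)/5),.06) for x,y in((456,425),(435,587),(290,560))])
q("A",A);q("A ctr",(A[0]+A[2])/2);e=A[0]-A[1];print(np.degrees(np.arctan2(e[1],e[0])),np.linalg.norm(e),np.linalg.norm(A[2]-A[1]))
# brush top z=.2, face quad top
B=np.array([atz(*T,(135+(x-225)/5,205+(y-380)/5),.2) for x,y in((280,461),(366,472))]);q("brush",B);q("c",B.mean(0))
F=[atz(*T,(135+(x-225)/5,205+(y-380)/5),.195) for x,y in((335,413),(316,518))];q("files",F);q("c",(F[0]+F[1])/2)
E
```

```text
[[ 0.01  -1.     0.002]
 [-0.979 -0.01  -0.202]
 [ 0.202  0.    -0.979]]
hub [ 0.6332 -0.0291  0.202 ]
hub side [ 0.6277 -0.033   0.202 ]
post tri [ 0.5851 -0.0084  0.2831]
post T [ 0.585  -0.0071  0.282 ]
post S [ 0.5867 -0.0094  0.282 ]
0.05301055631331772 155.40797810853397
tip tri [ 0.7523 -0.0838  0.2   ]
tip T [ 0.7487 -0.0838  0.21  ]
tip S [ 0.7414 -0.0847  0.21  ]
0.1278133483022211 -25.314791618806698
pointer [0.5378 0.0023 0.005 ]
0.10047316548653952 161.7561642143429
B ctr [ 0.4649 -0.2943  0.06  ]
B yaw of y axis -100.60424221215648 0.09244005611054125 0.07325283870236356
A [[0.4938 0.216  0.06  ]
 [0.3866 0.2249 0.06  ]
 [0.4033 0.3209 0.06  ]]
A ctr [0.4485 0.2684 0.06  ]
-4.774485693039175 0.10760004539743266 0.09735763800344198
brush [[0.4499 0.2958 0.2   ]
 [0.4438 0.2441 0.2   ]]
c [0.4468 0.2699 0.2   ]
files [[0.48   0.2657 0.195 ]
 [0.4166 0.2735 0.195 ]]
c [0.4483 0.2696 0.195 ]
```

```bash
python3 - <<'E'
from h import *
a=cv2.imread('pics/side0.png');b=cv2.imread('pics/top0.png')
cv2.imwrite('pics/c3.png',np.hstack([grid(b,225,175,50,50,8),grid(a,220,180,50,50,8)]))
E
```

```text
(no output)
```

View pics/c3.png

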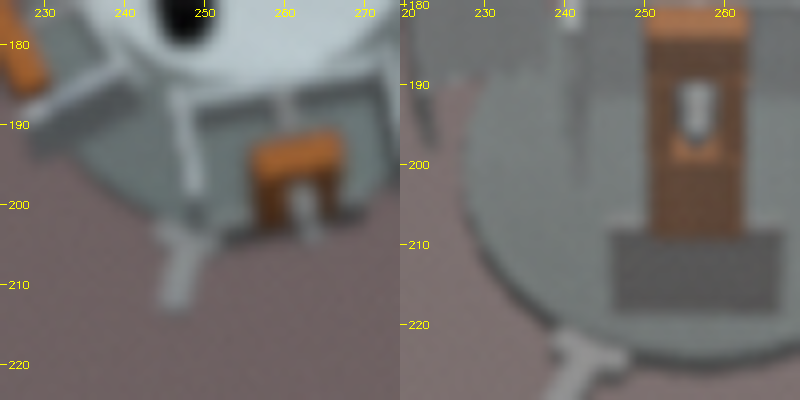

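```bash
cat >> h.py <<'E'
def go(X,yaw=None):
    "print shift in tool axes (mm) and turn about tool z to bring TCP to X with tool x (mod 180) at azimuth yaw"
    s=sense();R=s["ee_rot"];p=s["tcp_pos"];az=np.degrees(np.arctan2(R[1,0],R[0,0]))
    print("t",round(s["time_s"],2),"tcp",p.round(4),"az",round(az,2),"tilt",np.degrees(R[:2,2]).round(2),"w",round(s["gripper_width"],3),"F",s["wrist_force"].round(1),"j6",round(s["joints"][5],1))
    print("shift",(R.T@(np.array(X)-p)*1000).round(1), "turn z", None if yaw is None else round(-((yaw-az+90)%180-90),2))
E
python3 -m creep '[[10,-13,-50,0,0,0,1],[30,-39,-30,0,0,0,1],[35,-45,-3,0,0,0,1],[35,-45,-3,0,0,0,1],[35,-45,-3,0,0,0,1],[35,-45,-3,0,0,0,1],[35,-45,-3,0,0,0,1],[35,-45,-2,0,0,0,1],[35,-45,-2,0,0,0,1],[35,-45,0,0,0,0,1]]'
python3 - <<'E'
from h import *
go((.5855,-.0075,.32))
c,*W=cam("wrist");_,*T=cam("top")
cv2.imwrite("pics/w1.png",c["color"]);print((-W[1].T@W[2]).round(3),W[1].round(2))
p=atz(*T,(246.4,213),.005);print("ptr",p.round(4));p2=atz(*T,(248,203.5),.005);print(p2.round(4))
h=np.array([.632,-.030]);
for q in(p,p2): print(np.hypot(*(q[:2]-h)),np.degrees(np.arctan2(*(q[:2]-h)[::-1])))
for n in "hub free_hook free_hook_tip turn_post brush_hole".split(): print(n,[(np.round(d["xy"]).tolist(),round(d["p"],2)) for d in find_in("wrist",n)][:3])
E
```

```text
time_s: 2.85
tcp_pos: [0.4932, 0.1407, 0.3221]
ee_rot: [[-0.348, -0.937, 0.001], [-0.937, 0.348, 0.001], [-0.001, -0.001, -1.0]]
wrist_force: [0.2, 0.4, 0.1]
gripper_width: 1.004
t 2.85 tcp [0.4932 0.1407 0.3221] az -110.37 tilt [0.07 0.04] w 1.004 F [0.2 0.4 0.1] j6 35.5
shift [ 106.8 -138.1    2.1] turn z None
[0.557 0.117 0.485] [[-0.35 -0.94  0.  ]
 [-0.91  0.34  0.25]
 [-0.24  0.09 -0.97]]
ptr [5.08e-01 5.00e-04 5.00e-03]
[ 0.5413 -0.0046  0.005 ]
0.12772913928384505 166.18205125950897
0.0941522259401557 164.33347915500474
hub [([394.0, 38.0], 0.79)]
free_hook [([390.0, 38.0], 0.67)]
free_hook_tip [([393.0, 39.0], 0.8)]
turn_post [([392.0, 41.0], 0.73)]
brush_hole [([181.0, 222.0], 0.58), ([36.0, 27.0], 0.56)]
```

View pics/w1.png

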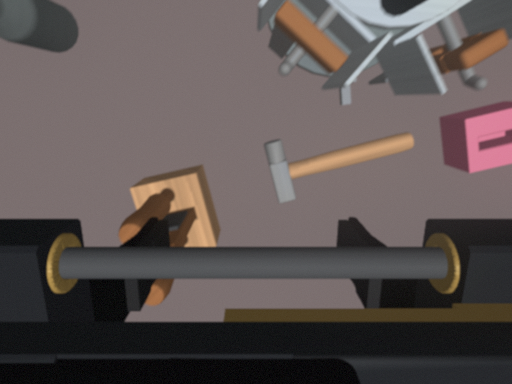

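The wrist picture shows the pointer tip at about (346,99), the hammer clear of it, and block_a with the brush at the lower left. Next I move over the post, lower and grip.

```bash
python3 -m creep '[[36,-46,0,0,0,0,1],[36,-46,0,0,0,0,1],[35,-46,0,0,0,0,1],[0,0,25,0,0,0,1],[0,0,30,0,0,0,1],[0,0,27,0,0,0,1],[0,0,0,0,0,0,0],[0,0,0,0,0,0,0],[0,0,0,0,0,0,0],[0,0,0,0,0,0,0]]'
python3 - <<'E'
from h import *
from math import *
go((.5855,-.0075,.24))
_,*T=cam("top")
c=[.632,-.030]
# path offsets for the post
s=sense();R=s["ee_rot"];p=s["tcp_pos"];print("post rel", np.hypot(*(p[:2]-c)),degrees(atan2(*(p[:2]-c)[::-1])))
E
```

```text
time_s: 4.45
tcp_pos: [0.5849, -0.0058, 0.2407]
ee_rot: [[-0.348, -0.937, 0.002], [-0.937, 0.348, 0.0], [-0.001, -0.002, -1.0]]
wrist_force: [0.4, 1.4, 0.2]
gripper_width: 0.628
t 4.45 tcp [ 0.5849 -0.0058  0.2407] az -110.37 tilt [0.11 0.02] w 0.628 F [0.4 1.4 0.2] j6 54.3
shift [ 1.4 -1.2  0.7] turn z None
post rel 0.0530306528387989 152.9420271192206
```

```bash
python3 -m creep '[[0,0,0,0,0,0,0],[0,0,0,0,0,0,0],[0,0,0,0,0,0,0],[0,0,0,0,0,0,0],[0,0,0,0,0,0,0],[0,0,0,0,0,0,0],[0,0,0,0,0,0,0],[0,0,0,0,0,0,0],[0,0,0,0,0,0,0],[0,0,0,0,0,0,0]]'
python3 - <<'E'
from h import *
go((.5855,-.0075,.24))
R=sense()["ee_rot"];a=np.radians(np.arange(155,-16,-10))
P=.052*np.c_[np.cos(a),np.sin(a),0*a];print((np.diff(P,axis=0)@R*1000).round(1).tolist())
_,*W=cam("wrist");T=cam("top");cv2.imwrite("pics/t2.png",T[0]["color"])
E
```

```text
time_s: 5.75
tcp_pos: [0.5847, -0.0057, 0.2396]
ee_rot: [[-0.348, -0.937, 0.001], [-0.937, 0.348, 0.001], [-0.001, -0.0, -1.0]]
wrist_force: [0.7, 4.2, -0.3]
gripper_width: 0.272
t 5.75 tcp [ 0.5847 -0.0057  0.2396] az -110.38 tilt [0.04 0.03] w 0.272 F [ 0.7  4.2 -0.3] j6 54.3
shift [ 1.4 -1.3 -0.4] turn z None
[[-8.9, -1.5, 0.0], [-8.5, -3.0, 0.0], [-7.9, -4.5, 0.0], [-7.0, -5.8, 0.0], [-5.9, -6.9, 0.0], [-4.6, -7.8, 0.0], [-3.2, -8.5, 0.0], [-1.6, -8.9, 0.0], [-0.1, -9.1, 0.0], [1.5, -8.9, 0.0], [3.0, -8.5, 0.0], [4.5, -7.9, 0.0], [5.8, -7.0, -0.0], [6.9, -5.9, -0.0], [7.8, -4.6, -0.0], [8.5, -3.2, -0.0], [8.9, -1.6, -0.0]]
```

Gripped, at an opening of 24 mm. Now the turn.

```bash
python3 -m creep '[[-8.9,-1.5,0,0,0,0,0],[-8.5,-3,0,0,0,0,0],[-7.9,-4.5,0,0,0,0,0],[-7,-5.8,0,0,0,0,0],[-5.9,-6.9,0,0,0,0,0],[-4.6,-7.8,0,0,0,0,0],[-3.2,-8.5,0,0,0,0,0],[-1.6,-8.9,0,0,0,0,0],[-0.1,-9.1,0,0,0,0,0],[1.5,-8.9,0,0,0,0,0]]'
python3 - <<'E'
from h import *
go((.632+.052*np.cos(np.radians(55)),-.03+.052*np.sin(np.radians(55)),.24))
E
```

```text
time_s: 7.1
tcp_pos: [0.6608, 0.0164, 0.2396]
ee_rot: [[-0.347, -0.938, -0.002], [-0.938, 0.347, 0.002], [-0.001, 0.002, -1.0]]
wrist_force: [-2.1, 6.9, 1.3]
gripper_width: 0.268
t 7.1 tcp [0.6608 0.0164 0.2396] az -110.33 tilt [-0.11  0.11] w 0.268 F [-2.1  6.9  1.3] j6 54.4
shift [ 3.2 -2.3 -0.4] turn z None
```

```bash
python3 -m creep '[[3,-8.5,0,0,0,0,0],[4.5,-7.9,0,0,0,0,0],[5.8,-7,0,0,0,0,0],[6.9,-5.9,0,0,0,0,0],[7.8,-4.6,0,0,0,0,0],[8.5,-3.2,0,0,0,0,0],[8.9,-1.6,0,0,0,0,0],[0,0,0,0,0,0,0],[0,0,0,0,0,0,0],[0,0,0,0,0,0,0]]'
python3 - <<'E'
from h import *
go((.6825,-.04,.24))
c,*T=cam("top");s,*S=cam("side");w,*W=cam("wrist")
cv2.imwrite("pics/t3.png",c["color"]);cv2.imwrite("pics/s3.png",s["color"]);cv2.imwrite("pics/w3.png",w["color"])
c3=np.hstack([grid(c["color"],220,170,50,50,8),grid(s["color"],220,180,50,60,8)[:400]])
cv2.imwrite("pics/c4.png",c3)
E
```

```text
time_s: 8.35
tcp_pos: [0.6817, -0.0425, 0.2396]
ee_rot: [[-0.349, -0.937, -0.001], [-0.937, 0.349, -0.002], [0.002, 0.0, -1.0]]
wrist_force: [1.1, -4.2, -0.8]
gripper_width: 0.27
t 8.35 tcp [ 0.6817 -0.0425  0.2396] az -110.42 tilt [-0.04 -0.1 ] w 0.27 F [ 1.1 -4.2 -0.8] j6 59.5
shift [-2.6  0.1 -0.4] turn z None
```

View pics/c4.png

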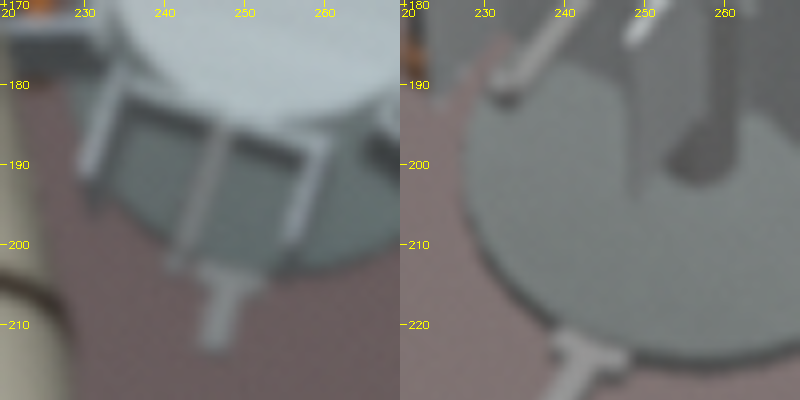

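Top view: the free hook bar runs from (247,186) to its tip at (241.7,202). The pointer's tip is at (246.4,212.6). In the side view the hook tip is at (232.5,191).

```bash
python3 - <<'E'
from h import *
_,*T=cam("top");_,*S=cam("side");c=np.array([.632,-.0275])
az=lambda p:(np.hypot(*(p[:2]-c)).round(4),np.degrees(np.arctan2(*(p[:2]-c)[::-1])).round(1),p.round(4))
tp=tri([ray(*T,(241.7,202)),ray(*S,(232.5,191))])
print("tip",az(atz(*T,(241.7,202),.205)),az(tp)); print("bar root",az(atz(*T,(246.8,185.5),.2)))
b=atz(*T,(241.7,202),.205)-atz(*T,(246.8,185.5),.2);print("bar dir",np.degrees(np.arctan2(b[1],b[0])))
p=atz(*T,(246.3,212.2),.007);q=atz(*T,(248,204),.007);print("ptr",az(p),az(q)); d=p-q;print(np.degrees(np.arctan2(d[1],d[0])))
E
```

```text
tip (np.float64(0.1278), np.float64(162.4), array([0.5101, 0.0111, 0.205 ])) (np.float64(0.1263), np.float64(162.4), array([0.5116, 0.0107, 0.1982]))
bar root (np.float64(0.0739), np.float64(161.0), array([ 0.5621, -0.0034,  0.2   ]))
bar dir 164.41435222665842
ptr (np.float64(0.1248), np.float64(166.9), array([0.5104, 0.0009, 0.007 ])) (np.float64(0.0955), np.float64(166.2), array([ 0.5392, -0.0046,  0.007 ]))
169.2162774402539
```

The hook is about 4° short of the pointer. I correct that with the post still gripped, then release and lift.

```bash
python3 -m creep '[[-3.7,0.3,0,0,0,0,0],[0,0,0,0,0,0,0],[0,0,0,0,0,0,1],[0,0,0,0,0,0,1],[0,0,0,0,0,0,1],[0,0,-30,0,0,0,1],[0,0,-40,0,0,0,1],[-30,47,0,0,0,0,1],[-30,47,0,0,0,0,1],[-30,47,0,0,0,0,1]]'
python3 - <<'E'
from h import *
go((.448,.270,.30),83.1)
c,*T=cam("top");s,*S=cam("side");w,*W=cam("wrist")
cv2.imwrite("pics/w4.png",w["color"])
cv2.imwrite("pics/c5.png",np.vstack([np.hstack([grid(c["color"],220,170,50,50,8),grid(s["color"],220,180,50,60,8)[:400]]),np.zeros((200,800,3),np.uint8)]))
im=cv2.imread("pics/c5.png");im[400:,:267]=cv2.resize(w["color"],(267,200));cv2.imwrite("pics/c5.png",im)
for p in((.632,-.0275,.202),(.51,.0034,.205),(.448,.27,.2)): print(proj(*W,p).round())
E
```

```text
time_s: 9.85
tcp_pos: [0.5808, 0.0971, 0.3096]
ee_rot: [[-0.349, -0.937, -0.0], [-0.937, 0.349, 0.001], [-0.001, 0.0, -1.0]]
wrist_force: [0.0, 1.5, 0.2]
gripper_width: 0.984
t 9.85 tcp [0.5808 0.0971 0.3096] az -110.4 tilt [-0.    0.03] w 0.984 F [0.  1.5 0.2] j6 44.4
shift [-115.8  184.7    9.7] turn z -13.5
[385.  65.]
[387. 221.]
[134. 363.]
```

View pics/c5.png

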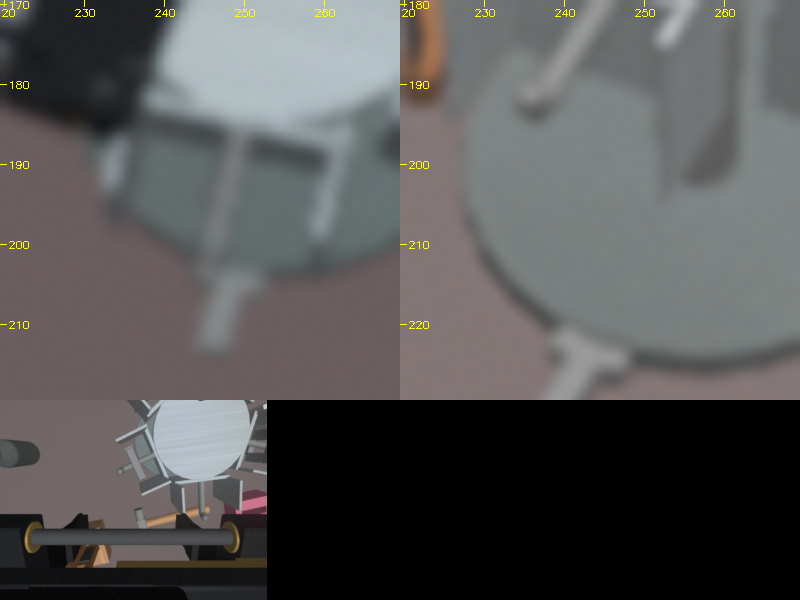

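The hook bar now lies over the pointer: top px tip about (245.7,202.2), side px tip (236,191). The wrist view shows the tip at about (391,218).

```bash
python3 - <<'E'
from h import *
_,*T=cam("top");_,*S=cam("side");w,*W=cam("wrist");c=np.array([.635,-.028])
az=lambda p:(np.hypot(*(p[:2]-c)).round(4),np.degrees(np.arctan2(*(p[:2]-c)[::-1])).round(1),p.round(4))
print(az(atz(*T,(245.7,202.2),.205)),az(atz(*S,(236,191),.205)),az(atz(*W,(391,218),.205)))
im=w["color"][100:230,250:500];cv2.imwrite("pics/w4c.png",cv2.resize(w["color"][0:240,232:512],None,fx=2.5,fy=2.5,interpolation=cv2.INTER_CUBIC))
E
python3 -m creep '[[-38.6,46,0,0,0,0,1],[-38.6,46,0,0,0,0,1],[-38.6,46,0,0,0,-7,1],[0,46,0,0,0,-6.5,1],[0,0,0,0,0,0,1],[0,0,0,0,0,0,1],[0,0,0,0,0,0,1],[0,0,0,0,0,0,1],[0,0,0,0,0,0,1],[0,0,0,0,0,0,1]]'
python3 - <<'E'
from h import *
go((.448,.270,.30),83.1)
w,*W=cam("wrist");cv2.imwrite("pics/w5.png",w["color"])
for n in("brush","brush_hole","file_1"):print(n,[(np.round(d["xy"]).tolist(),round(d["p"],2)) for d in find_in("wrist",n)][:3])
u=np.array([np.cos(np.radians(83.1)),np.sin(np.radians(83.1))])
for k in(-.028,.028): print(proj(*W,[*(np.array([.448,.27])+k*u),.2]).round())
E
```

```text
(np.float64(0.1282), np.float64(167.8), array([ 0.5097, -0.0009,  0.205 ])) (np.float64(0.1295), np.float64(167.7), array([ 5.085e-01, -4.000e-04,  2.050e-01])) (np.float64(0.1237), np.float64(168.6), array([ 0.5138, -0.0036,  0.205 ]))
time_s: 11.4
tcp_pos: [0.4485, 0.2628, 0.3095]
ee_rot: [[-0.12, -0.993, -0.0], [-0.993, 0.12, -0.0], [0.0, 0.0, -1.0]]
wrist_force: [-0.1, -0.6, -0.0]
gripper_width: 0.999
t 11.4 tcp [0.4485 0.2628 0.3095] az -96.91 tilt [-0.   -0.01] w 0.999 F [-0.1 -0.6 -0. ] j6 34.8
shift [-7.   1.4  9.5] turn z -0.01
brush [([245.0, 171.0], 0.94)]
brush_hole [([246.0, 174.0], 0.86)]
file_1 [([244.0, 210.0], 0.68), ([246.0, 139.0], 0.64)]
[278. 184.]
[211. 184.]
```

View pics/w5.png

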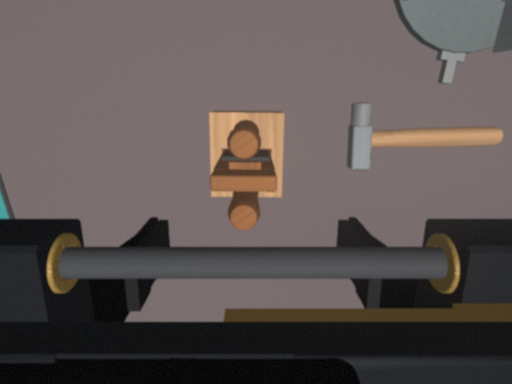

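The brush top spans (212,182)–(276,182), which matches my prediction to 2 px. The pointer tip is at (447,82). I descend and grip the edges.

```bash
python3 - <<'E'
from h import *
_,*W=cam("wrist");c=np.array([.635,-.028])
for p in((447,81),(450,66),(453,55)):
    q=atz(*W,p,.008);print(q.round(4),np.degrees(np.arctan2(*(q[:2]-c)[::-1])).round(1),np.hypot(*(q[:2]-c)).round(4))
print("brush",atz(*W,(244,182),.2).round(4))
E
python3 -m creep '[[-7,-0.3,20,0,0,0,1],[0,0,40,0,0,0,1],[0,0,40,0,0,0,1],[0,0,35,0,0,0,1],[0,0,28,0,0,0,1],[0,0,0,0,0,0,0],[0,0,0,0,0,0,0],[0,0,0,0,0,0,0],[0,0,0,0,0,0,0],[0,0,0,0,0,0,0]]'
python3 - <<'E'
from h import *
go((.449,.27,.146))
E
```

```text
[ 0.5072 -0.0027  0.008 ] 168.8 0.1303
[ 0.5256 -0.0061  0.008 ] 168.7 0.1115
[ 0.5388 -0.0095  0.008 ] 169.1 0.098
brush [0.4497 0.2701 0.2   ]
time_s: 12.9
tcp_pos: [0.4499, 0.2704, 0.1477]
ee_rot: [[-0.12, -0.993, 0.002], [-0.993, 0.12, 0.001], [-0.002, -0.001, -1.0]]
wrist_force: [-0.7, 0.3, 3.9]
gripper_width: 0.639
t 12.9 tcp [0.4499 0.2704 0.1477] az -96.87 tilt [0.1  0.08] w 0.639 F [-0.7  0.3  3.9] j6 34.4
shift [0.5 0.9 1.7] turn z None
```

Gripped at 55.6 mm. Lifting and moving towards block_b.

```bash
python3 -m creep '[[0,0,-20,0,0,0,0],[0,0,-50,0,0,0,0],[0,0,-55,0,0,0,0],[0,0,-55,0,0,0,0],[0,0,-30,0,0,0,0],[35,-5,0,0,0,0,0],[55,-8,0,0,0,0,0],[55,-8,0,0,0,0,0],[55,-8,0,0,0,0,0],[55,-8,0,0,0,0,0]]'
python3 -m creep '[[55,-8,0,0,0,0,0],[55,-8,0,0,0,0,0],[50,-8,0,0,0,0,0],[40,-8,0,0,0,0,0],[10,-4,0,0,0,1.8,0],[0,0,0,0,0,1.8,0],[0,0,0,0,0,0,0],[0,0,0,0,0,0,0],[0,0,0,0,0,0,0],[0,0,0,0,0,0,0]]'
python3 - <<'E'
from h import *
go((.465,-.294,.355),79.4)
w,*W=cam("wrist");cv2.imwrite("pics/w6.png",w["color"]);c=cam("top")[0];cv2.imwrite("pics/t6.png",c["color"])
for n in("empty_slot","block_b","brush"):print(n,[(np.round(d["xy"]).tolist(),round(d["p"],2)) for d in find_in("wrist",n)][:3])
print(proj(*W,(.465,-.294,.06)).round())
E
```

```text
time_s: 14.15
tcp_pos: [0.4547, 0.0107, 0.3559]
ee_rot: [[-0.119, -0.993, -0.001], [-0.993, 0.119, 0.0], [-0.0, 0.001, -1.0]]
wrist_force: [0.9, -0.3, -2.1]
gripper_width: 0.643
time_s: 15.4
tcp_pos: [0.4662, -0.2001, 0.3567]
ee_rot: [[-0.181, -0.983, 0.0], [-0.983, 0.181, 0.0], [-0.0, -0.0, -1.0]]
wrist_force: [-0.2, 0.5, -2.1]
gripper_width: 0.641
t 15.4 tcp [ 0.4662 -0.2001  0.3567] az -100.44 tilt [0.02 0.  ] w 0.641 F [-0.2  0.5 -2.1] j6 84.4
shift [ 92.6 -15.8   1.7] turn z 0.16
empty_slot [([284.0, 36.0], 0.9), ([212.0, 171.0], 0.83), ([417.0, 39.0], 0.8)]
block_b [([348.0, 214.0], 0.91), ([281.0, 32.0], 0.88), ([211.0, 176.0], 0.85)]
brush [([252.0, 232.0], 0.71)]
[320. 138.]
```

View pics/w6.png

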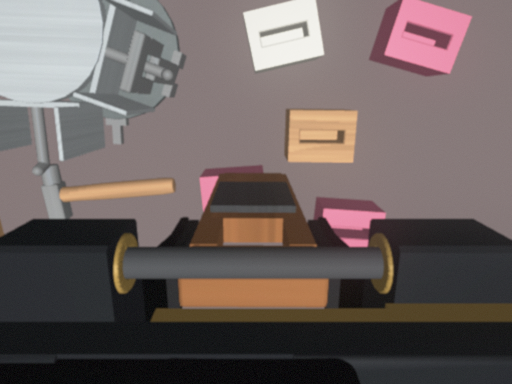

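The brown block_b's slot opening is centred at about (321.5,136) and its edges are level in the picture, so the yaw is right. The brush foot edge is at about (207–298,175).

```bash
python3 - <<'E'
from h import *
_,*W=cam("wrist");s=sense();R=s["ee_rot"];p=s["tcp_pos"]
b=atz(*W,(321.5,136),.06);print("slot",b.round(4)); print("blk",atz(*W,(322.8,110),.06).round(4),atz(*W,(321.8,150),.06).round(4))
e=atz(*W,(357,110),.06)-atz(*W,(290,110),.06);print(np.degrees(np.arctan2(e[1],e[0])),np.linalg.norm(e))
for h in(0,.012,.055,.111):
  print(h,[proj(*W,p+R@[sx*(.025 if h==0 else .028),sy*(.005 if h==0 else .007),.1277-h]).round().tolist() for sy in(-1,1) for sx in(-1,1)])
E
python3 - <<'E'
import cv2;i=cv2.imread('pics/w6.png');
import sys;sys.path.insert(0,'.')
from h import grid
cv2.imwrite('pics/w6c.png',grid(i,190,100,190,150,4))
E
```

```text
slot [ 0.4673 -0.2962  0.06  ]
blk [ 0.5012 -0.3024  0.06  ] [ 0.4483 -0.2941  0.06  ]
-100.4305417150204 0.08935070748683602
0 [[224.0, 172.0], [281.0, 172.0], [224.0, 183.0], [281.0, 183.0]]
0.012 [[219.0, 173.0], [286.0, 173.0], [220.0, 189.0], [285.0, 189.0]]
0.055 [[214.0, 186.0], [291.0, 186.0], [214.0, 204.0], [291.0, 204.0]]
0.111 [[203.0, 211.0], [302.0, 211.0], [204.0, 234.0], [301.0, 234.0]]
```

View pics/w6c.png

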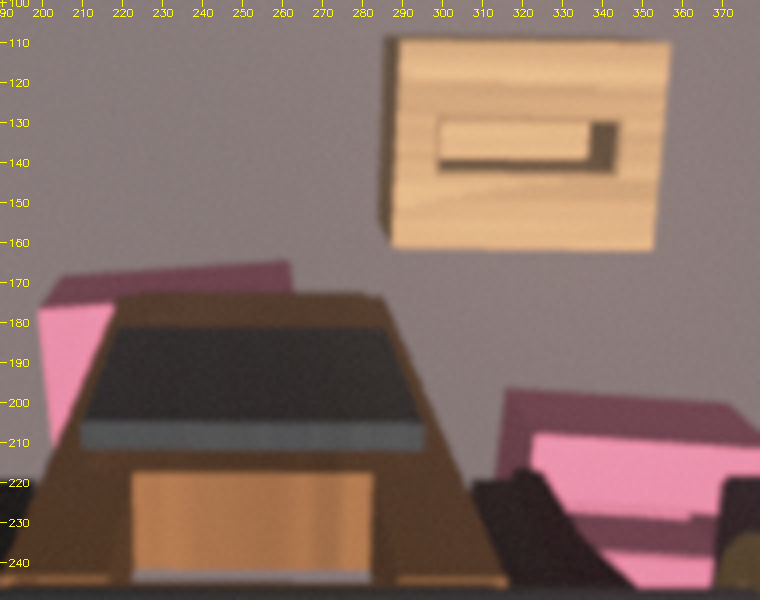

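The brush hangs straight, since its shoulder at row 173 matches the prediction. The slot centre comes out at about (.467,-.296). I move over and lower to just above the block.

```bash
python3 -m creep '[[35,-7,10,0,0,0,0],[40,-7.2,20,0,0,0,0],[19,-4,40,0,0,0,0],[0,0,40,0,0,0,0],[0,0,30,0,0,0,0],[0,0,12,0,0,0,0],[0,0,0,0,0,0,0],[0,0,0,0,0,0,0],[0,0,0,0,0,0,0],[0,0,0,0,0,0,0]]'
python3 - <<'E'
from h import *
go((.467,-.296,.1477),79.4)
c=cam("top")[0]["color"];s=cam("side")[0]["color"];w=cam("wrist")[0]["color"]
cv2.imwrite("pics/c7.png",np.hstack([grid(s,300,160,100,100,4),cv2.resize(w,None,fx=.78,fy=.78)[:,:]if 0 else grid(c,300,170,100,100,4)]))
E
```

```text
time_s: 16.95
tcp_pos: [0.4673, -0.2963, 0.2054]
ee_rot: [[-0.182, -0.983, 0.001], [-0.983, 0.182, -0.0], [0.0, -0.002, -1.0]]
wrist_force: [0.9, 0.9, -2.1]
gripper_width: 0.645
t 16.95 tcp [ 0.4673 -0.2963  0.2054] az -100.48 tilt [ 0.08 -0.03] w 0.645 F [ 0.9  0.9 -2.1] j6 95.1
shift [-0.2  0.4 57.7] turn z 0.12
```

View pics/c7.png

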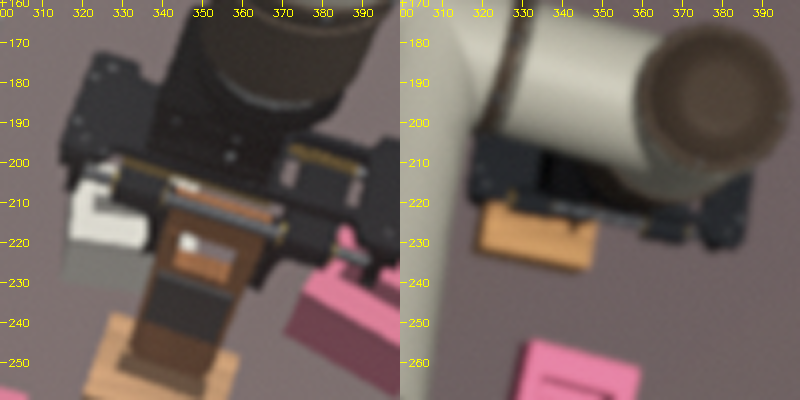

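The brush stands over the brown block. Lowering gently.

```bash
python3 -m creep '[[0,0,8,0,0,0,0],[0,0,7,0,0,0,0],[0,0,4,0,0,0,0],[0,0,4,0,0,0,0],[0,0,3,0,0,0,0],[0,0,3,0,0,0,0],[0,0,3,0,0,0,0],[0,0,2,0,0,0,0],[0,0,2,0,0,0,0],[0,0,0,0,0,0,0]]'
python3 -c "
from h import *
go((.467,-.296,.1477),79.4);print(sense()['moment'].round(2))"
```

```text
time_s: 18.35
tcp_pos: [0.4669, -0.2962, 0.1684]
ee_rot: [[-0.182, -0.983, -0.0], [-0.983, 0.182, 0.0], [-0.0, 0.0, -1.0]]
wrist_force: [-1.0, -0.4, -1.7]
gripper_width: 0.638
t 18.35 tcp [ 0.4669 -0.2962  0.1684] az -100.49 tilt [-0.02  0.01] w 0.638 F [-1.  -0.4 -1.7] j6 95.1
shift [-0.2 -0.1 20.7] turn z 0.11
[-0.05  0.   -0.04]
```

```bash
python3 -m creep '[[0,0,4,0,0,0,0],[0,0,4,0,0,0,0],[0,0,4,0,0,0,0],[0,0,3,0,0,0,0],[0,0,3,0,0,0,0],[0,0,2,0,0,0,0],[0,0,1,0,0,0,0],[0,0,1,0,0,0,0],[0,0,0,0,0,0,0],[0,0,0,0,0,0,0]]'
python3 -c "
from h import *
go((.467,-.296,.1477),79.4);print(sense()['moment'].round(2))"
```

```text
time_s: 19.6
tcp_pos: [0.4671, -0.2963, 0.1477]
ee_rot: [[-0.182, -0.983, 0.001], [-0.983, 0.182, -0.0], [0.0, -0.001, -1.0]]
wrist_force: [-1.6, 2.8, 5.3]
gripper_width: 0.642
t 19.6 tcp [ 0.4671 -0.2963  0.1477] az -100.47 tilt [ 0.04 -0.03] w 0.642 F [-1.6  2.8  5.3] j6 95.1
shift [-0.2  0.1  0. ] turn z 0.13
[ 0.91  0.76 -0.04]
```

Seated: the TCP is at the same height as in block_a, with floor contact of about 7 N. I let go, rise and turn 90°.

```bash
python3 -m creep '[[0,0,0,0,0,0,1],[0,0,0,0,0,0,1],[0,0,0,0,0,0,1],[0,0,-25,0,0,0,1],[0,0,-32,0,0,0,1],[0,0,-32,0,0,0,1],[0,0,0,0,0,10,1],[0,0,0,0,0,10,1],[0,0,0,0,0,10,1],[0,0,0,0,0,10,1]]'
python3 -m creep '[[0,0,0,0,0,10,1],[0,0,0,0,0,10,1],[0,0,0,0,0,10,1],[0,0,0,0,0,10,1],[0,0,0,0,0,10,1],[0,0,0,0,0,0,1],[0,0,0,0,0,0,1],[0,0,0,0,0,0,1],[0,0,0,0,0,0,1],[0,0,0,0,0,0,1]]'
python3 - <<'E'
from h import *
go((.467,-.296,.176),169.4)
w,*W=cam("wrist");s,*S=cam("side");cv2.imwrite("pics/c8.png",np.hstack([cv2.resize(w["color"],(400,300)),grid(s["color"],300,180,100,75,4)]))
u=np.array([np.cos(np.radians(79.4)),np.sin(np.radians(79.4))])
for k in(-.028,.028):print(proj(*W,[*(np.array([.467,-.296])+k*u),.2]).round(),proj(*S,[*(np.array([.467,-.296])+k*u),.2]).round(1))
E
```

```text
time_s: 20.85
tcp_pos: [0.467, -0.2963, 0.2354]
ee_rot: [[-0.775, -0.632, -0.0], [-0.632, 0.775, -0.0], [0.0, -0.0, -1.0]]
wrist_force: [-0.2, -1.6, 0.3]
gripper_width: 0.998
time_s: 22.1
tcp_pos: [0.467, -0.2963, 0.2356]
ee_rot: [[-0.983, 0.182, 0.0], [0.182, 0.983, -0.0], [-0.0, -0.0, -1.0]]
wrist_force: [-0.4, 0.2, 0.1]
gripper_width: 1.002
t 22.1 tcp [ 0.467  -0.2963  0.2356] az 169.54 tilt [ 0. -0.] w 1.002 F [-0.4  0.2  0.1] j6 5.1
shift [ 0.   0.3 59.6] turn z 0.14
[251. 170.] [361.3 228.9]
[250. 255.] [338.6 221.5]
```

View pics/c8.png

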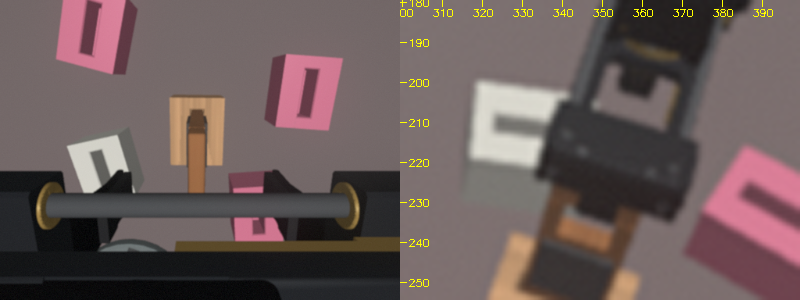

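The brush stands upright in the brown block's slot, centred under the jaws at wrist px about (252,150). That was picture 12, so from here I check by numbers only. I descend and grip the faces near the top.

```bash
python3 -m creep '[[0,0,20,0,0,0,1],[0,0,25,0,0,0,1],[0,0,15,0,0,0,1],[0,0,0,0,0,0,0],[0,0,0,0,0,0,0],[0,0,0,0,0,0,0],[0,0,0,0,0,0,0],[0,0,0,0,0,0,0],[0,0,0,0,0,0,0],[0,0,0,0,0,0,0]]'
python3 -m creep '[[0,0,0,0,0,0,0],[0,0,0,0,0,0,0],[0,0,0,0,0,0,0],[0,0,0,0,0,0,0],[0,0,0,0,0,0,0],[0,0,0,0,0,0,0],[0,0,0,0,0,0,0],[0,0,-3,0,0,0,0],[0,0,-4,0,0,0,0],[0,0,-5,0,0,0,0]]'
python3 -c "
from h import *
go((.467,-.296,.176),169.4)"
```

```text
time_s: 23.45
tcp_pos: [0.467, -0.2962, 0.1756]
ee_rot: [[-0.983, 0.182, 0.0], [0.182, 0.983, -0.0], [-0.0, -0.0, -1.0]]
wrist_force: [1.0, 0.4, 0.4]
gripper_width: 0.288
time_s: 24.7
tcp_pos: [0.4667, -0.2961, 0.1876]
ee_rot: [[-0.983, 0.182, -0.001], [0.182, 0.983, 0.0], [0.001, 0.0, -1.0]]
wrist_force: [0.4, -0.2, -3.1]
gripper_width: 0.159
t 24.7 tcp [ 0.4667 -0.2961  0.1876] az 169.51 tilt [-0.04  0.02] w 0.159 F [ 0.4 -0.2 -3.1] j6 5.1
shift [-0.2  0.2 11.6] turn z 0.11
```

```bash
python3 - <<'E'
from h import *
s=sense();R0=s["ee_rot"];p0=s["tcp_pos"]
w,*W=cam("wrist");K,Rw,tw=W
Rc=Rw@R0; tc=Rw@p0+tw   # cam coords of tool point q: Rc q + tc
def Wat(p,az):
    a=np.radians(az);x=np.array([np.cos(a),np.sin(a),0]);z=np.array([0,0,-1.]);R=np.c_[x,np.cross(z,x),z]
    Rn=Rc@R.T;return K,Rn,tc-Rn@np.array(p)
w6=Wat((.4662,-.2001,.3567),-100.44);w4=Wat((.5808,.0971,.3096),-110.4)
print("check slot",atz(*w6,(321.5,136),.06).round(4))
print("tip w6",atz(*w6,(40,168),.207).round(4),"bar root",atz(*w6,(37.5,107),.2).round(4),"tip w4",atz(*w4,(391,218),.207).round(4))
for n,reg in(("top",(215,120,300,205)),("side",(205,110,305,200))):
    c,*C=cam(n);im=c["color"];cv2.imwrite(f"pics/{n}9.png",im)
    x0,y0,x1,y1=reg;g=im[y0:y1,x0:x1]
    m=((g.min(2)>165)).astype(np.uint8);m=cv2.morphologyEx(m,cv2.MORPH_OPEN,np.ones((5,5)))
    cs,_=cv2.findContours(m,0,2);k=max(cs,key=cv2.contourArea);e=cv2.fitEllipse(cv2.convexHull(k));xy=np.array(e[0])+[x0,y0];print(n,g.max(),xy.round(1),np.round(e[1],1),atz(*C,xy,.202).round(4))
for nm,WW in(("w4",w4),("w6",w6)):
    im=cv2.imread(f"pics/{nm}.png");m=(im.min(2)>165).astype(np.uint8);m=cv2.morphologyEx(m,cv2.MORPH_OPEN,np.ones((9,9)));cs,_=cv2.findContours(m,0,2)
    if cs:
        k=max(cs,key=cv2.contourArea);h=cv2.convexHull(k)[:,0].astype(float)
        h=h[(h[:,0]>2)&(h[:,1]>2)&(h[:,1]<380)];X=np.array([atz(*WW,q,.202)[:2] for q in h])
        A=np.c_[2*X,np.ones(len(X))];so=np.linalg.lstsq(A,(X**2).sum(1),rcond=None)[0];print(nm,len(X),so[:2].round(4),"r",np.sqrt(so[2]+so[:2]@so[:2]).round(4))
E
```

```text
check slot [ 0.4691 -0.297   0.06  ]
tip w6 [ 0.5081 -0.0043  0.207 ] bar root [ 0.5628 -0.0168  0.2   ] tip w4 [ 0.5146 -0.0032  0.207 ]
top 205 [254.9 162.5] [43.3 44.8] [ 0.634  -0.0272  0.202 ]
side 205 [265.5 165.5] [20.9 41.3] [ 0.6149 -0.0575  0.202 ]
w4 28 [ 0.6336 -0.0328] r 0.0696
w6 12 [ 0.6375 -0.024 ] r 0.0747
```

```bash
python3 -m creep '[[0,0,-25,0,0,0,0],[0,0,-37,0,0,0,0],[8,35,0,0,0,0,0],[12,58,0,0,0,0,0],[12,58,0,0,0,0,0],[12,58,0,0,0,0,0],[12,55,0,0,0,0,0],[6.3,34,0,0,0,1.9,0],[0,0,0,0,0,0,0],[0,0,0,0,0,0,0]]'
python3 - <<'E'
from h import *
go((.4597,.0084,.2196),167.6)
w,*W=cam("wrist");cv2.imwrite("pics/w10.png",w["color"]);print(proj(*W,(.508,-.002,.21)).round(),proj(*W,(.533,-.0077,.2)).round(),proj(*W,(.634,-.03,.202)).round())
R,p=sense()["ee_rot"],sense()["tcp_pos"]
print("brush top",[proj(*W,p+R@[sx*.007,sy*.028,-.0244]).round().tolist() for sx in(-1,1) for sy in(-1,1)])
for nm in("top","side"):
    c,*C=cam(nm);cv2.imwrite(f"pics/{nm}10.png",c["color"]);print(nm,proj(*C,(.508,-.002,.21)).round(1),proj(*C,p+R@[0,0,.0196]).round(1))
    print([(np.round(d["xy"]).tolist(),round(d["p"],2)) for d in find_in(nm,"brush_hole")][:3],[(np.round(d["xy"]).tolist(),round(d["p"],2)) for d in find_in(nm,"free_hook_tip")][:3])
print([(np.round(d["xy"]).tolist(),round(d["p"],2)) for d in find_in("wrist","free_hook_tip")][:3])
E
```

```text
time_s: 26.1
tcp_pos: [0.4596, 0.0079, 0.2495]
ee_rot: [[-0.977, 0.214, -0.001], [0.214, 0.977, -0.0], [0.001, -0.0, -1.0]]
wrist_force: [0.1, -0.1, -2.6]
gripper_width: 0.158
t 26.1 tcp [0.4596 0.0079 0.2495] az 167.64 tilt [-0.04 -0.02] w 0.158 F [ 0.1 -0.1 -2.6] j6 -33.7
shift [ 0.   0.5 29.9] turn z 0.04
[173. 213.] [138. 208.] [-21. 208.]
brush top [[233.0, 198.0], [235.0, 311.0], [266.0, 198.0], [264.0, 311.0]]
top [246.  202.5] [242.4 217.5]
[] [([263.0, 157.0], 0.6)]
side [236.5 190.1] [227.7 199.4]
[([232.0, 215.0], 0.95), ([274.0, 170.0], 0.31)] [([271.0, 170.0], 0.71), ([267.0, 181.0], 0.26)]
[([54.0, 167.0], 0.59)]
```

The viewer is used up, so I read the hook's place in the wrist picture numerically.

```bash
python3 - <<'E'
import cv2,numpy as np
g=cv2.cvtColor(cv2.imread("pics/w10.png"),6)
print("cols",list(range(40,240,5)))
for y in range(140,262,4): print(y," ".join("%3d"%g[y:y+4,x:x+5].mean() for x in range(40,240,5)))
E
```

```text
cols [40, 45, 50, 55, 60, 65, 70, 75, 80, 85, 90, 95, 100, 105, 110, 115, 120, 125, 130, 135, 140, 145, 150, 155, 160, 165, 170, 175, 180, 185, 190, 195, 200, 205, 210, 215, 220, 225, 230, 235]
140 217 195 121 113 131 143 143 144 144 144 142 137 129 123 121 121 120 121 121 121 121 121 122 122 122 114 131 121 115 133 133 133 133 133 133 133 133 133 133 133
144 217 219 184 115 115 139 143 145 140 131 125 122 121 120 119 120 120 121 120 121 121 122 122 117 106 114 137 132 105 128 131 133 133 133 133 133 133 133 133 133
148 218 219 217 153 113 123 141 151 133 123 122 121 121 121 121 121 121 122 122 122 122 120 111 104 124 139 139 136 143 155 121 133 133 133 133 133 133 133 133 133
152 218 219 218 202 122 120 124 123 122 121 121 122 122 122 121 122 122 123 122 122 116 103 110 136 140 140 139 137 148 170 120 126 126 125 124 132 133 133 133 133
156 219 218 204 178 167 167 164 164 162 164 165 164 161 164 164 164 163 161 149 108 101 123 139 141 141 139 138 139 143 172 165 165 165 163 148 131 133 133 133 130
160 220 218 214 215 217 215 217 213 215 215 218 219 214 215 220 219 221 220 197 109 13
[... 3477 characters left out ...]
  40  40  40  45 118  67  33  34  37  38  61
248  66  66  66  66  66  66  65  51  46  45  46  46  46  46  46  46  46  46  46  47  46  46  46  46  46  46  46  46  47  47  47  47  57 121  69  67  67  67  67  68
252  82  82  83  82  83  83  82  54  48  48  48  49  49  49  49  49  49  49  49  49  49  49  49  49  49  49  49  50  49  50  50  50  63 115  82  83  83  83  83  84
256  92  92  92  92  92  92  92  61  49  49  49  50  50  50  50  50  50  50  50  50  50  50  50  50  50  50  50  50  50  51  51  51  72 118  92  93  93  93  93  93
260  98  98  98  98  99  98  98  68  49  49  49  50  50  50  50  50  50  50  50  50  50  50  50  51  50  50  50  50  51  51  51  51  85 122  99  99  99  99  99  99
```

The numbers show the bar running along row 209.5, level with the tool x, with its tip at about (180,213). A cheek lies along row 160 ending at col 133, and the pointer along row 161 ending at col 214.

```bash
python3 - <<'E'
from h import *
_,*W=cam("wrist");s=sense();R=s["ee_rot"];p=s["tcp_pos"]
def q(n,xy,z):
    X=atz(*W,xy,z);print(n,X.round(4),"tool mm",(R.T@(X-p)*1000).round(1))
q("tip",(180,213),.21);q("bar95",(97,209.5),.2);q("bar165",(166,209.5),.2);q("plate",(90,220),.2);q("cheek end 116",(133,160),.235);q("ptr tip",(214,161),.008);q("ptr mid",(195,161),.008)
q("disc edge",(78,160),.202)
E
```

```text
tip [ 0.5039 -0.0012  0.21  ] tool mm [-44.9   0.7  39.5]
bar95 [ 0.5601 -0.0125  0.2   ] tool mm [-102.2    1.8   49.5]
bar165 [ 0.5153 -0.0027  0.2   ] tool mm [-56.3   1.7  49.5]
plate [ 0.5671 -0.0065  0.2   ] tool mm [-107.8    9.2   49.5]
cheek end 116 [ 0.513  -0.0427  0.235 ] tool mm [-62.7 -37.8  14.5]
ptr tip [0.5056 0.0017 0.008 ] tool mm [-45.9   3.9 241.5]
ptr mid [ 0.5282 -0.0033  0.008 ] tool mm [-69.1   4.  241.5]
disc edge [ 0.5599 -0.047   0.202 ] tool mm [-109.4  -31.9   47.5]
```

Lowering to threading height, then advancing inwards in steps.

```bash
python3 -m creep '[[0,1.5,15,0,0,0,0],[0,0,15,0,0,0,0],[0,0,0,0,0,0,0],[-10,0,0,0,0,0,0],[-9,0,0,0,0,0,0],[-8,0,0,0,0,0,0],[-5,0,0,0,0,0,0],[-5,0,0,0,0,0,0],[-5,0,0,0,0,0,0],[0,0,0,0,0,0,0]]'
python3 -c "
from h import *
go((.533,-.0077,.2196),167.6);print(sense()['moment'].round(2))"
```

```text
time_s: 27.8
tcp_pos: [0.5015, 0.0005, 0.2195]
ee_rot: [[-0.977, 0.215, -0.0], [0.215, 0.977, -0.0], [0.0, -0.0, -1.0]]
wrist_force: [0.5, 0.3, -2.6]
gripper_width: 0.158
t 27.8 tcp [5.015e-01 5.000e-04 2.195e-01] az 167.6 tilt [-0.01 -0.  ] w 0.158 F [ 0.5  0.3 -2.6] j6 -31.0
shift [-32.5  -1.3  -0.1] turn z 0.0
[ 0.07 -0.05  0.  ]
```

```bash
python3 -m creep '[[-4,0,0,0,0,0,0],[-4,0,0,0,0,0,0],[-4,0,0,0,0,0,0],[-5,0,0,0,0,0,0],[-5,0,0,0,0,0,0],[-5,0,0,0,0,0,0],[-3.5,0,0,0,0,0,0],[0,0,0,0,0,0,0],[0,0,0,0,0,0,0],[0,0,0,0,0,0,0]]'
python3 -c "
from h import *
go((.533,-.0077,.2036),167.6);print(sense()['moment'].round(2))"
```

```text
time_s: 29.05
tcp_pos: [0.5309, -0.006, 0.2196]
ee_rot: [[-0.977, 0.214, -0.0], [0.214, 0.977, -0.0], [0.0, -0.0, -1.0]]
wrist_force: [-0.5, 0.2, -2.5]
gripper_width: 0.158
t 29.05 tcp [ 0.5309 -0.006   0.2196] az 167.62 tilt [-0. -0.] w 0.158 F [-0.5  0.2 -2.5] j6 -29.3
shift [-2.4 -1.3 16. ] turn z 0.02
[ 0.04 -0.06 -0.02]
```

```bash
python3 -m creep '[[0,0,4,0,0,0,0],[0,0,4,0,0,0,0],[0,0,3,0,0,0,0],[0,0,2,0,0,0,0],[0,0,1,0,0,0,0],[0,0,1,0,0,0,0],[0,0,0.5,0,0,0,0],[0,0,0,0,0,0,0],[0,0,0,0,0,0,0],[0,0,0,0,0,0,0]]'
python3 -c "
from h import *
go((.533,-.0077,.2036),167.6);print(sense()['moment'].round(2))"
```

```text
time_s: 30.3
tcp_pos: [0.5311, -0.006, 0.2041]
ee_rot: [[-0.977, 0.215, 0.0], [0.215, 0.977, 0.0], [-0.0, 0.0, -1.0]]
wrist_force: [0.5, 0.1, -1.4]
gripper_width: 0.156
t 30.3 tcp [ 0.5311 -0.006   0.2041] az 167.61 tilt [0.01 0.  ] w 0.156 F [ 0.5  0.1 -1.4] j6 -29.3
shift [-2.2 -1.3  0.5] turn z 0.01
[ 0.09 -0.1  -0.  ]
```

Contact is beginning (the load on the wrist fell from 2.5 to 1.4 N). I settle 1 mm more.

```bash
python3 -m creep '[[0,0,0.4,0,0,0,0],[0,0,0.3,0,0,0,0],[0,0,0.3,0,0,0,0],[0,0,0,0,0,0,0],[0,0,0,0,0,0,0],[0,0,0,0,0,0,0],[0,0,0,0,0,0,0],[0,0,0,0,0,0,0],[0,0,0,0,0,0,0],[0,0,0,0,0,0,0]]'
python3 -c "
from h import *
go((.533,-.0077,.2036),167.6);print(sense()['moment'].round(2))"
```

```text
time_s: 31.55
tcp_pos: [0.5311, -0.006, 0.2034]
ee_rot: [[-0.977, 0.214, 0.0], [0.214, 0.977, -0.0], [-0.0, 0.0, -1.0]]
wrist_force: [-2.2, 0.7, 3.9]
gripper_width: 0.163
t 31.55 tcp [ 0.5311 -0.006   0.2034] az 167.62 tilt [ 0.02 -0.  ] w 0.163 F [-2.2  0.7  3.9] j6 -29.3
shift [-2.2 -1.3 -0.2] turn z 0.02
[ 0.34  0.68 -0.  ]
```

Supported by the bar. I open a little and withdraw upwards.

```bash
python3 -m creep '[[0,0,0,0,0,0,0.2],[0,0,0,0,0,0,0.24],[0,0,0,0,0,0,0.3],[0,0,0,0,0,0,0.36],[0,0,0,0,0,0,0.36],[0,0,0,0,0,0,0.36],[0,0,-5,0,0,0,0.36],[0,0,-15,0,0,0,0.36],[0,0,-30,0,0,0,0.36],[0,0,-30,0,0,0,0.36]]'
python3 -c "
from h import *
go((.40,.1,.30),167.6)
_,*S=cam('side');print(proj(*S,(.5325,-.0072,.184)).round(),[(np.round(d['xy']).tolist(),round(d['p'],2)) for d in find_in('side','brush_hole')][:3])"
```

```text
time_s: 32.8
tcp_pos: [0.5304, -0.006, 0.2845]
ee_rot: [[-0.977, 0.214, -0.001], [0.214, 0.977, -0.0], [0.001, -0.0, -1.0]]
wrist_force: [0.6, -0.2, 0.6]
gripper_width: 0.357
t 32.8 tcp [ 0.5304 -0.006   0.2845] az 167.62 tilt [-0.06 -0.01] w 0.357 F [ 0.6 -0.2  0.6] j6 -29.3
shift [150.2  75.6 -15.4] turn z 0.02
[241. 189.] [([243.0, 199.0], 0.93), ([337.0, 257.0], 0.43)]
```

```bash
python3 -m creep '[[0,0,-45,0,0,0,0.36],[40,20,0,0,0,0,0.36],[40,40,0,0,0,0,0.36],[40,40,0,0,0,0,0.36],[20,40,0,0,0,0,0.36],[0,0,0,0,0,0,0.36],[0,0,0,0,0,0,0.36],[0,0,0,0,0,0,0.36],[0,0,0,0,0,0,0.36],[0,0,0,0,0,0,0.36]]'
python3 - <<'E'
from h import *
go((.53,0,.3))
u=np.array([-.9767,.2147]);v=np.array([-.2147,-.9767]);H=np.array([.5318,-.0062])
P=lambda a,b,z:[*(H+a*u+b*v),z]
ims={}
for n in("side","top","wrist"):
    c,*C=cam(n);ims[n]=c["color"];cv2.imwrite(f"pics/{n}12.png",c["color"])
    print(n,"top corners",[proj(*C,P(0,b,.228)).round().tolist() for b in(-.028,.028)],"hole",proj(*C,P(0,0,.184)).round(),"foot",proj(*C,P(0,0,.048)).round(),"tip",proj(*C,P(.027,0,.21)).round())
    for k in("brush","brush_hole","file_1","hammer","oil_can"): print("  ",k,[(np.round(d["xy"],1).tolist(),round(d["p"],2)) for d in find_in(n,k)][:2])
g=ims["side"]
print("side rows 150-262, cols 205-265, letters: o=wood/orange, #=dark, g=grey light")
for y in range(166,250,2):
    r=""
    for x in range(205,270):
        b,gg,rr=map(int,g[y,x]);r+="o" if rr-b>25 else "#" if rr<75 else "L" if rr>150 else "b" if rr>=gg+5 else "."
    print(y,r)
E
```

```text
time_s: 34.15
tcp_pos: [0.4245, 0.1603, 0.328]
ee_rot: [[-0.976, 0.216, -0.0], [0.216, 0.976, -0.0], [0.0, -0.0, -1.0]]
wrist_force: [-0.7, 0.6, 0.2]
gripper_width: 0.359
t 34.15 tcp [0.4245 0.1603 0.328 ] az 167.54 tilt [-0.01 -0.01] w 0.359 F [-0.7  0.6  0.2] j6 -53.8
shift [-137.6 -133.7   28. ] turn z None
side top corners [[230.0, 176.0], [250.0, 182.0]] hole [241. 190.] foot [242. 218.] tip [236. 191.]
   brush [([242.0, 195.9], 0.58), ([338.6, 259.7], 0.21)]
   brush_hole [([240.4, 198.4], 0.9)]
   file_1 [([128.6, 217.3], 0.57), ([142.4, 194.4], 0.53)]
   hammer [([214.2, 250.2], 0.93)]
   oil_can [([260.5, 162.9], 0.47)]
top top corners [[238.0, 191.0], [257.0, 196.0]] hole [248. 196.] foot [248. 204.] tip [245. 203.]
   brush [([248.0, 202.2], 0.55)]
   brush_hole [([251.0, 200.2], 0.48)]
   file_1 []
   hammer [([230.6, 229.9], 0.97), ([254.1, 161.6], 0.16)]
   oil_can [([151.8, 143.8], 0.8)]
wrist top corners [[57.0, 38.0], [44.0, -51.0]] hole [82. 10.] foot [136.  39.] tip [100.   2.]
   brush [([103.4, 26.1], 0.76), ([249.6, 213.6], 0.19)]
   brush_hole []
   file_1 [([
[... 2430 characters left out ...]

230 bbbbbbbbbbbbbbbbbbbbbbbbbbbbbbbbbLLL..bbbbbbbbbbbbbbbbbbbbbbbbbbb
232 bbbbbbbbbbbbbbbbbbbbbbbbbbbbbbbbb....bbbbbbbbbbbbbbbbbbbbbbbbbbbb
234 bbbbbbbbbbbbbbbbbbbbbbbbbbbbbbbbbbbbbbbbbbbbbbbbbbbbbbbbbbbbbbbbb
236 bbbbbbbbbbbbbbbbbbbbbbbbbbbbbbbbbbbbbbbbbbbbbbbbbbbbbbbbbbbbbbbbb
238 bbbbbbbbbbbbbbbbbbbbbbbbbbbbbbbbbbbbbbbbbbbbbbbbbbbbbbbbbbbbbbbbb
240 oooobbbbbbbbbbbbbbbbbbbbbbbbbbbbbbbbbbbbbbbbbbbbbbbbbbbbbbbbbbbbb
242 oooooooooooobbbbbbbbbbbbbbbbbbbbbbbbbbbbbbbbbbbbbbbbbbbbbbbbbbbbb
244 oooooooooooooooooooobbbbbbbbbbbbbbbbbbbbbbbbbbbbbbbbbbbbbbbbbbbbb
246 ooooooooooooooooooooooooooobbbbbbbbbbbbbbbbbbbbbbbbbbbbbbbbbbbbbb
248 oooooooooooooooooooooooooooooooooobbbbbbbbbbbbbbbbbbbbbbbbbbbbbbb
```

The brush hangs in the hole exactly as predicted, with the hook visible through it. I wait a moment, then compare for stillness, rotor motion and undisturbed objects.

```bash
python3 -m creep '[[0,0,0,0,0,0,0.36],[0,0,0,0,0,0,0.36],[0,0,0,0,0,0,0.36],[0,0,0,0,0,0,0.36],[0,0,0,0,0,0,0.36],[0,0,0,0,0,0,0.36],[0,0,0,0,0,0,0.36],[0,0,0,0,0,0,0.36],[0,0,0,0,0,0,0.36],[0,0,0,0,0,0,0.36]]'
python3 - <<'E'
from h import *
new={n:cam(n)[0]["color"] for n in("top","side")}
def d(n,a,b,r):
    x0,y0,x1,y1=r;A=a[y0:y1,x0:x1].astype(float).mean(2);B=b[y0:y1,x0:x1].astype(float).mean(2)
    print(n,"meandiff",abs(A-B).mean().round(2),"max",abs(A-B).max().round(),"shift",np.round(cv2.phaseCorrelate(A,B,cv2.createHanningWindow((x1-x0,y1-y0),cv2.CV_64F))[0],2))
L=lambda f:cv2.imread("pics/"+f+".png")
d("still side",L("side12"),new["side"],(222,165,265,235));d("still top",L("top12"),new["top"],(225,170,270,215))
d("rotor since release of post (top)",L("top9"),new["top"],(215,115,305,178))
d("rotor cheek right (top)",L("top9"),new["top"],(258,170,300,205))
d("hammer top",L("top0"),new["top"],(200,215,268,245));d("hammer side",L("side0"),new["side"],(180,220,230,265))
d("oil top",L("top0"),new["top"],(135,125,172,165))
d("file side",L("side9"),new["side"],(108,175,165,240));d("file side0",L("side0"),new["side"],(108,175,165,240));d("oil side",L("side0"),new["side"],(138,125,170,172))
E
```

```text
time_s: 36.3
tcp_pos: [0.4244, 0.1608, 0.328]
ee_rot: [[-0.977, 0.215, -0.0], [0.215, 0.977, -0.0], [0.0, -0.0, -1.0]]
wrist_force: [-0.2, -0.7, 1.1]
gripper_width: 0.36
still side meandiff 0.6 max 3.0 shift [0.52 0.03]
still top meandiff 0.63 max 3.0 shift [0.59 0.49]
rotor since release of post (top) meandiff 6.79 max 120.0 shift [0.02 0.04]
rotor cheek right (top) meandiff 27.19 max 119.0 shift [0.12 0.53]
hammer top meandiff 0.62 max 3.0 shift [ 0.02 -0.15]
hammer side meandiff 9.13 max 13.0 shift [0.16 0.47]
oil top meandiff 0.64 max 3.0 shift [-0.02  0.05]
file side meandiff 25.08 max 123.0 shift [0.04 0.05]
file side0 meandiff 23.28 max 128.0 shift [0.07 0.34]
oil side meandiff 50.09 max 90.0 shift [-1.54 -3.61]
```

```bash
python3 - <<'E'
from h import *
L=lambda f:cv2.imread("pics/"+f+".png").astype(float).mean(2)
for f in("top6","top9","top10","t6"):
    p=cv2.imread(f"pics/{f}.png")
    if p is None: continue
    A,B=L(f),L("top12")
    for r in((215,120,245,175),(260,115,300,150),(238,115,262,138)):
        x0,y0,x1,y1=r;D=abs(A[y0:y1,x0:x1]-B[y0:y1,x0:x1]);print(f,r,D.mean().round(2),D.max())
# files: wrist check
c,*W=cam("wrist");
for n in("file_1","block_a"):print(n,[(np.round(d["xy"]).tolist(),round(d["p"],2)) for d in find_in("wrist",n)])
for k in(.032,-.032):print(proj(*W,(.4495+k*.993,.27-k*.12,.195)).round())
E
```

```text
top9 (215, 120, 245, 175) 1.14 3.666666666666657
top9 (260, 115, 300, 150) 1.07 3.6666666666666714
top9 (238, 115, 262, 138) 1.0 3.0
top10 (215, 120, 245, 175) 3.68 121.33333333333334
top10 (260, 115, 300, 150) 1.66 4.333333333333343
top10 (238, 115, 262, 138) 1.53 4.0
t6 (215, 120, 245, 175) 9.17 115.33333333333331
t6 (260, 115, 300, 150) 1.37 4.000000000000014
t6 (238, 115, 262, 138) 1.28 3.333333333333332
file_1 [([277.0, 281.0], 0.79), ([226.0, 287.0], 0.64)]
block_a [([250.0, 214.0], 0.56)]
[218. 291.]
[282. 286.][ WARN:0@0.460] global loadsave.cpp:275 findDecoder imread_('pics/top6.png'): can't open/read file: check file path/integrity
```

The rotor has not moved since I released the post. The hammer and oil bottle are pixel-identical to the start, and the files are where expected. Handing in.

```bash
python3 -c "
from station import finish_job
print(finish_job())"
```

```text
the job is handed in; nothing more can be done
None
```

The job is done and handed in at about 37 s of the 72 s allowed. The brush hangs by its hole on the free hook, and that hook is at the front over the pointer.

1. **Carousel:** I turned it by its post until the free hook was over the pointer. By the measurements, they agree to about 1°.
2. **First move:** I lifted the brush out of the crowded block by its edges, stood it fully home in the brown block and let go. It touched the slot floor at the same grip height as in the first block.
3. **Hanging:** I took the brush again by its flat faces, threaded it onto the hook, lowered it until the bar bore its weight, released it and backed the arm away.

**Last checks:**
- **Brush:** in the side picture its corners and hole are where predicted, with the hook visible through the hole. Two checks 2 s apart showed no movement.
- **Carousel:** it has not moved since before the hanging.
- **Hammer and oil bottle:** unchanged in the top picture.
- **Files:** their check was weaker. The network found both within about 10 px of where they should be, but the gripper and the missing brush spoiled the direct picture comparison.
- **Side-view comparisons:** the arm spoiled the one of the oil bottle. The one of the hammer differed slightly, which I put down to lighting.

The 12-picture viewing limit ran out before the hanging, so the hanging and all final checks were done on pixel values, not by eye.

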